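# Store the trier cases heavy end down

### The arm

A 7-joint arm with a two-finger parallel gripper is mounted at the origin on the work surface. World frame = base frame: x ahead of the robot, y to its left, z up, the work surface at z = 0. Lengths are in m, angles in rad, forces in N, time in s.
With the tool pointing down it reaches from about 0.425 to 0.975 m from the base axis. Payload 16.7 kg.
Tool frame: the origin (TCP) lies between the finger pads; the fingertips stand tip_reach ahead of it and the grasp point (between the pads) lies 5 mm behind it (tip_reach is the distance from the TCP to the fingertips, in m); x points along the fingers, y is the direction in which the jaws open and shut, and the axes are right-handed (so a half turn about x gives the same grasp; the last joint's range is limited). The gripper opens to 85 mm and grips with 20 to 120 N. Pads are 22 mm wide; open, the fingers measure 114 mm over their backs; the gripper's body (76 mm by 85 mm) begins 54 mm behind the grasp point. The pads swing forward as they close: fully open they stand 13 mm farther back than shut.
Start: joints at [-1.498, 0.426, 0.074, 1.606, -0.034, 1.111, -0.067], TCP at [0.149, 0.658, 0.245] pointing down, gripper open.
Joint ranges: [-2.85, 2.85], [-0.5, 2.14], [-1.23, 1.37], [0.21, 2.46], [-1.02, 4.16], [0.16, 2.05], [-2.73, 2.73]. Speed limits (rad/s): [1.89, 1.89, 2.39, 2.39, 3.01, 3.01, 3.01].

### API

Orientations are given as a unit quaternion [w, x, y, z].
In Python, from workcell import sense, get_image, get_calibration, hand_in, tip_reach gives the robot as it stands. The module is installed in compiled form; this text tells all that it offers.
- The arm moves only by the tool arm_command, never from a script. Its argument "steps" is a list of rows, each a list of 3 entries, a list of its own where there are three numbers: the shift along the world's x, y, z in mm, then the turn about the world's z in rad, then the opening, from 0 (shut) to 1 (fully open). A call has 1 to 5 rows; each row is the pose to reach, as a shift and turn from the pose commanded when the call began; what a row does not reach only later rows make up. A row lasts 1/12 s, in which the tool goes at most 41.7 mm and 7.16 degrees, less where a joint would pass 70% of its speed; a pose out of reach is approached as far as the arm can. A call with a gripper value outside its range is refused whole. The fingers move at their own pace and stop on an object; "newtons" is the grip in N (left out, the last holds). Time passes only in rows, so rows that repeat a pose let the fingers close. It gives the time, the measured TCP pose, the force and the opening at its end, in the units of the state.
- sense(): the state, without advancing time (a new reading comes with each control period).
- get_image(name): name is "side" or "top"; returns the picture (480x640x3 uint8, blue, green, red); there is no depth.
- get_calibration(name): a dict with "mtx" (3x3 intrinsics, pixels), "k1" (the pictures are not rectified: a ray, as slopes to the right and down, at radius r is drawn at 1 + k1 r^2 times it, then the intrinsics apply), "rvec" (rotation vector, rad) and "tvec" (3), from world to camera coordinates, as OpenCV has them. Camera axes: x right, y down, z forward; pixel columns grow to the right and rows downward; lengths in m; the calibration is good to about 2 mm. A picture is of the moment at which its call begins. get_calibration takes no time and is no camera call.
- hand_in(): hands the job in, once; it reports no verdict.
The state is a dict: "t": time; "joints": joint angles; "qvel": joint speeds; "joint_torque": joint torques, N m; "eef_pos": TCP position; "tool_rot": TCP orientation; "contact_force": force on the tool from outside, world axes, zero at the start; "wrist_torque": the same for the moment, N m; "grip_width": opening from 0.0 (shut) to 1.0 (fully open).
Only numpy, scipy, OpenCV 4.12 (cv2) and the standard library are available. Lean on these libraries where they do the work, as an engineer would, in place of code of your own. Each camera call takes 0.05 s, during which the arm holds its last target. There are 200 camera calls.

### The job

Each of the two capped square aluminium cases holds a cheese trier whose solid handle makes one end heavy, though both ends look alike: lift it by the middle to feel which. Store both in the sloped steel rack, one to a lane between the cheeks and centred along the lane, each with its heavy end downhill so that it sinks the sprung pad and the case lies flat on the rail, and let go.

Things in the scene. Friction and masses are not known exactly. Their poses are not given: they have to be found in the camera images.
- tube_a_mid (a point): One of two like closed cases lying flat on the table, any heading: square aluminium tube, black cap on each end, 170 mm long, 30 x 30 mm across all along, 0.34 to 0.48 kg. This point: its centre, 15 mm up. x along its length, z up at the start. One end is heavy (balance point 50 mm off centre), which cannot be seen: +x or -x, each case for itself, so the axes do not tell it.
- tube_b_mid (a point): The other case: same size and look, centre, axes as the first; its own heavy end may be +x or -x. Lifted level by its middle, either case pulls down at its heavy end with 0.17 to 0.24 N m about the grip. Gripped firmly (20 N or more) it keeps level; the pull is felt in the wrist moment or the joint torques.
- lane1_seat (a point): Lane 1 of a low sloped two-lane steel rack, fixed to the table. This point: a stored case's centre, about 84 mm up. x downhill along the lane, 25 degrees below level; y level, across; z square to the lane, up. The rail is 20 mm wide, 15 mm below this point. Near its foot (x 48 to 76 mm) a sprung black pad stands 14 mm proud of it; only a case's heavy end (over 2 N) sinks it flush.
- lane2_seat (a point): Lane 2: like and parallel to lane 1, 110 mm beside it; point, axes, pad as there. In both, cheeks 47 to 77 mm either side of the middle stand 42 mm apart inside and reach 7 mm above this point; fingers have room beside the rail between them. The downhill stop is 93 mm from this point. Let go 3 mm above the rail, a case settles: flat if its heavy end is downhill; else the pad holds it up.
Things that resemble listed ones, but are neither listed nor needed, are in the scene too. Leave any yellow look-alike of the part that bears tube_a_mid alone. What is shaped like the part that bears tube_b_mid but orange is not meant.

How it is judged:
By the outcome, as a careful person would: the job done as asked, in the order asked, and still so for the second after the job is handed in, with the robot touching nothing.
It also fails if it takes over 64 s, if anything falls off the work surface, if the arm or the gripper's body presses on something with over 40 N, if the wrist force passes 120 N, or if a joint passes its speed limit or range.

## Working session

There is one attempt and no reset: what is moved stays moved. The work goes in short steps, Python scripts to look and compute and a tool call to move; the robot and the scene stay as the last step left them, time stands still between calls to the robot, and variables do not carry over. Pictures are saved under pics/ and viewed, about 8 in all and at most 12, crops included, and the job is handed in when it is done.

Besides the shell and the picture viewer there is one more tool, called as name([rows], argument=value, ...), one row to a line, values as JSON. arm_command: Moves the arm, as the interface text tells. Its arguments: {"type":"object","properties":{"steps":{"type":"array","items":{"type":"array"}},"newtons":{"type":"number"}},"required":["steps"]}

```bash
mkdir -p pics; cat > h.py <<'E'
import numpy as np, cv2
from workcell import *
def cal(n):
    c=get_calibration(n); R=cv2.Rodrigues(np.array(c["rvec"],float))[0]
    return np.array(c["mtx"],float),float(c["k1"]),R,np.array(c["tvec"],float).ravel()
def proj(n,P):
    K,k,R,t=cal(n); q=np.atleast_2d(P)@R.T+t; s=q[:,:2]/q[:,2:]; s=s*(1+k*(s**2).sum(1,keepdims=True))
    return s@K[:2,:2].T+K[:2,2]
def ray(n,uv):
    K,k,R,t=cal(n); d=np.linalg.solve(K[:2,:2],np.array(uv,float)-K[:2,2]); s=d.copy()
    for _ in range(20): s=d/(1+k*(s@s))
    v=R.T@np.array([s[0],s[1],1]); return -R.T@t, v
def at(n,uv,z):
    o,v=ray(n,uv); return o+v*(z-o[2])/v[2]
E
python3 - <<'E'
from h import *
for n in("side","top"):
    cv2.imwrite(f"pics/{n}0.png",get_image(n)); K,k,R,t=cal(n); print(n,K[0,0],k,-R.T@t,R[2])
s=sense(); print(s, tip_reach if not callable(tip_reach) else tip_reach())
E
```

```text
side 540.7240485900892 -0.07853430650400552 [0.38070873 0.91200915 0.71158488] [ 0.07052343 -0.78862985 -0.61081045]
top 433.8056735987963 0.012740330448827225 [0.36247516 0.11435629 1.15661322] [ 0.08091166 -0.00993793 -0.99667173]
{'t': 0.1, 'joints': array([-1.49751669,  0.42665851,  0.0738556 ,  1.60652757, -0.03412577,
        1.11079851, -0.06709515]), 'qvel': array([ 9.26349737e-04, -1.61238206e-03,  7.90772336e-04,  1.31112338e-06,
        1.13898675e-03,  3.65644766e-04,  1.47897072e-03]), 'joint_torque': array([ 6.47112174e-03, -9.51514649e+01,  3.76987964e+00, -4.64398420e+01,
        1.96040509e-02,  6.32614101e-03, -6.84984954e-06]), 'eef_pos': array([0.14907714, 0.65797935, 0.2446948 ]), 'tool_rot': array([ 0.70269823,  0.07821605,  0.70274745, -0.07901555]), 'contact_force': array([-0.11833631, -0.66385032,  0.02708873]), 'wrist_torque': array([ 0.06303781, -0.02917269,  0.01081756]), 'grip_width': 0.9989615819000519} 0.014
```

View pics/top0.png

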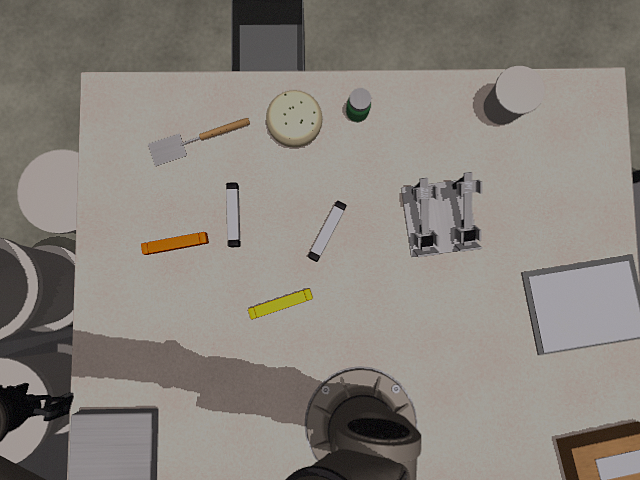

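View pics/side0.png

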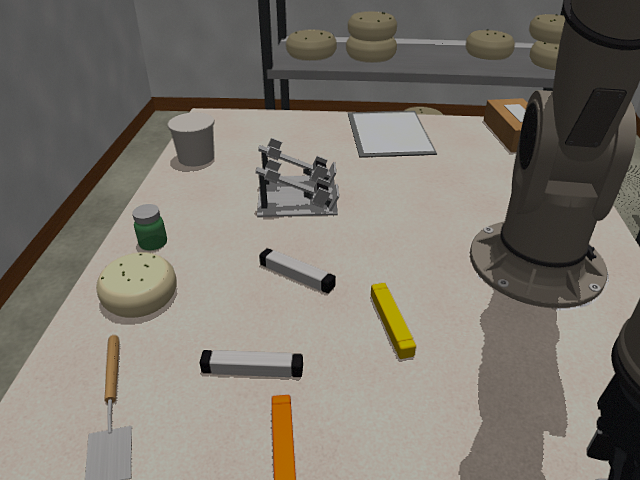

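Candidates in the top view: the aluminium tubes with black caps at (233,214) and (327,231), which are wanted. The orange one at (174,243) and the yellow one at (280,303) are look-alikes to leave alone. The rack is at (440,217), with its pads toward the image bottom (downhill toward the robot).

```bash
python3 - <<'E'
from h import *
T=cv2.imread("pics/top0.png"); S=cv2.imread("pics/side0.png")
a=cv2.resize(T[165:275,395:490],None,fx=5,fy=5,interpolation=cv2.INTER_CUBIC)
b=cv2.resize(S[130:225,245:350],None,fx=3,fy=3,interpolation=cv2.INTER_CUBIC)
c=cv2.resize(T[170:270,215:355],None,fx=2.25,fy=2.25,interpolation=cv2.INTER_CUBIC)
o=np.zeros((600,800,3),np.uint8); o[:550,:475]=a; o[:285,480:795]=b; o[290:515,480:795]=c
cv2.imwrite("pics/crop1.png",o)
# tubes: segment bright low-sat + black caps around centres
for (u0,v0,u1,v1) in((215,172,252,258),(295,190,358,272)):
    r=T[v0:v1,u0:u1].astype(float); bg=np.median(r.reshape(-1,3),0); m=(np.abs(r-bg).max(2)>35).astype(np.uint8)
    n,l,st,ce=cv2.connectedComponentsWithStats(m); 
    i=1+np.argmax(st[1:,4]); ys,xs=np.nonzero(l==i); rect=cv2.minAreaRect(np.c_[xs,ys].astype(np.float32)+[u0,v0])if 0 else cv2.minAreaRect((np.c_[xs,ys]+[u0,v0]).astype(np.float32))
    print(rect, st[1:,4])
    P=[at("top",p,.025) for p in cv2.boxPoints(rect)]; P=np.array(P); print(P.round(4).tolist(),P.mean(0), [np.linalg.norm(P[i]-P[i-1]).round(4) for i in range(4)])
E
```

```text
((232.99061584472656, 214.473388671875), (65.04320526123047, 13.069342613220215), 88.97696685791016) [288   2   5   5]
[[0.6335, 0.3462, 0.025], [0.6338, 0.3117, 0.025], [0.4611, 0.3084, 0.025], [0.4609, 0.3425, 0.025]] [0.54732539 0.32719926 0.025     ] [np.float64(0.1726), np.float64(0.0344), np.float64(0.1727), np.float64(0.034)]
((326.0592346191406, 230.2707977294922), (13.130807876586914, 64.94427490234375), 27.474430084228516) [267   1   1   1   1   1   1   8   1   1   1   1   1   3]
[[0.435, 0.1385, 0.025], [0.5866, 0.0578, 0.025], [0.5701, 0.0273, 0.025], [0.4188, 0.1083, 0.025]] [0.50261738 0.08296785 0.025     ] [np.float64(0.0343), np.float64(0.1717), np.float64(0.0347), np.float64(0.1716)]
```

View pics/crop1.png

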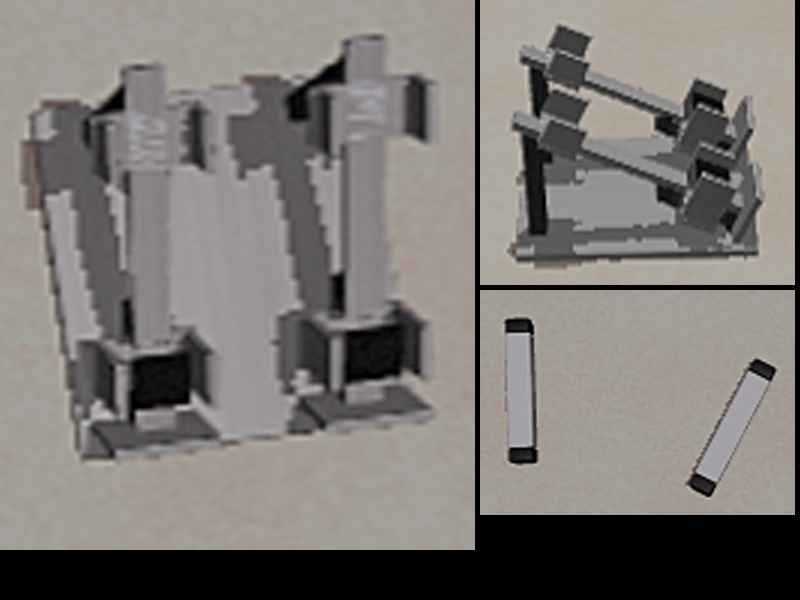

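```bash
cat > rack.py <<'E'
from h import *
from scipy.optimize import least_squares
c25,s25=np.cos(np.radians(25)),np.sin(np.radians(25))
def frame(x,y,yaw,z=.084):
    h=np.array([np.cos(yaw),np.sin(yaw),0]); X=h*c25-np.array([0,0,s25]); Y=np.array([-h[1],h[0],0]); Z=np.cross(X,Y)
    return np.array([x,y,z]),np.c_[X,Y,Z]
def w(fr,p): return fr[0]+np.atleast_2d(p)/1000@fr[1].T
E
python3 - <<'E'
from rack import *
px=lambda u,v:(395+u/5,165+v/5)
pads=np.array([px(160,380),px(372,352)])
rl=[px(147,140),px(157,300)]; rr=[px(364,110),px(370,290)]
def res(q):
    f=frame(*q[:3]); # f = left lane (image left); right lane offset sign q
    L=proj("top",w(f,[[62,0,-1],[62,110*sg,-1]])); r=list((L-pads).ravel())
    for off,pts in((0,rl),(110*sg,rr)):
        A=proj("top",w(f,[[-80,off,-15],[40,off,-15]])); d=A[1]-A[0]; n=np.array([-d[1],d[0]])/np.linalg.norm(d)
        r+=[float((np.array(p)-A[0])@n) for p in pts]
    return r
for sg in(1,-1):
    o=least_squares(res,[.52,-.15,np.pi]); print(sg,o.x,o.cost,np.round(o.fun,2))
    if sg==1: q=o.x
    if o.cost<=min(9e9,globals().get('bc',9e9)): bc=o.cost;best=(o.x,sg)
q,sg=best; f=frame(*q); g=(f[0]+f[1][:,1]*.11*sg,f[1]); print("seats",f[0],g[0],np.degrees(q[2]))
out=[]
for n,(u0,v0,u1,v1),k in(("top",(395,165,490,275),4),("side",(245,130,350,225),4)):
    I=cv2.imread(f"pics/{n}0.png"); I=cv2.resize(I[v0:v1,u0:u1],None,fx=k,fy=k,interpolation=cv2.INTER_CUBIC)
    for fr in(f,g):
        for quad,col in(([[48,-10,-1],[76,-10,-1],[76,10,-1],[48,10,-1]],(0,0,255)),([[-85,-10,-15],[48,-10,-15],[48,10,-15],[-85,10,-15]],(0,255,0)),*[([[a,y,7],[a+30,y,7],[a+30,y,-15],[a,y,-15]],(255,0,0)) for a in(47,-77) for y in(21,-21)]):
            P=proj(n,w(fr,quad)); cv2.polylines(I,[np.int32((P-[u0,v0]+.5)*k)],True,col,1)
    out.append(I)
h=max(i.shape[0] for i in out); cv2.imwrite("pics/ov.png",np.hstack([cv2.copyMakeBorder(i,0,h-i.shape[0],0,0,0) for i in out]))
E
```

```text
1 [ 0.52299874 -0.16781097  3.26118426] 1.382143563256949 [ 0.56  0.    0.72 -0.03  0.1  -0.91  0.45 -0.94]
-1 [ 0.42491969 -0.17241161 -0.10270531] 36.308071044510335 [ 1.83 -4.99  2.43  4.49 -0.48 -0.22  4.05  1.27]
seats [ 0.52299874 -0.16781097  0.084     ] [ 0.53612248 -0.27702529  0.084     ] 186.85209411540242
```

View pics/ov.png

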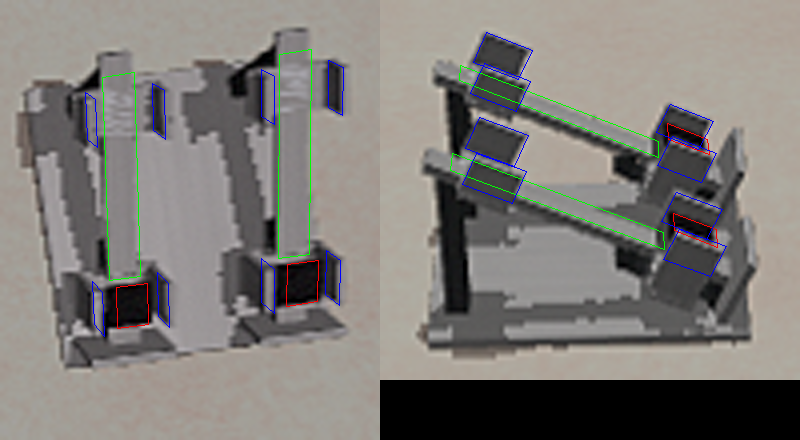

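The overlay agrees with the rack in both views: left lane seat (0.523,-0.168), right (0.536,-0.277), downhill heading 186.9°. Case A is at (0.548,0.329), yaw 1°, and case B at (0.503,0.083), yaw -28°. The measured 170 × 29 mm matches the given size. Moving to A.

arm_command([
  [[27,-22,0],0.05,1],
  [[54,-44,0],0.1,1],
  [[81,-66,0],0.15,1],
  [[108,-88,0],0.2,1],
  [[135,-110,0],0.242,1],
])

```text
t: 0.52
eef_pos: [0.2851, 0.5469, 0.245]
tool_rot: [0.707, -0.008, 0.707, 0.008]
contact_force: [0.1, 0.6, 0.2]
grip_width: 0.998
```

arm_command([
  [[27,-22,-5],0,1],
  [[54,-44,-10],0,1],
  [[81,-66,-20],0,1],
  [[108,-88,-30],0,1],
  [[135,-110,-40],0,1],
])

```text
t: 0.93
eef_pos: [0.4202, 0.4369, 0.2048]
tool_rot: [0.707, -0.007, 0.707, 0.007]
contact_force: [-0.2, 1.1, -0.1]
grip_width: 1.0
```

arm_command([
  [[27,-22,-15],0,1],
  [[54,-44,-35],0,1],
  [[81,-66,-55],0,1],
  [[108,-88,-75],0,1],
  [[129,-109,-95],0,1],
])

```text
t: 1.35
eef_pos: [0.5499, 0.3275, 0.1092]
tool_rot: [0.707, -0.007, 0.707, 0.006]
contact_force: [0.9, 0.7, 0.1]
grip_width: 1.002
```

arm_command([
  [[0,0,0],0,1],
  [[0,0,0],0,1],
])

```text
t: 1.52
eef_pos: [0.5488, 0.3268, 0.1086]
tool_rot: [0.706, -0.006, 0.708, 0.005]
contact_force: [-0.7, 0.6, -0.3]
grip_width: 0.999
```

arm_command([
  [[-1,2,-25],0,1],
  [[-1,2,-50],0,1],
  [[-1,2,-72],0,1],
  [[-1,2,-86],0,1],
  [[-1,2,-92],0,1],
])

```text
t: 1.93
eef_pos: [0.5458, 0.3317, 0.0166]
tool_rot: [0.706, -0.008, 0.708, 0.007]
contact_force: [-0.4, -0.2, -0.5]
grip_width: 0.999
```

arm_command([
  [[0,0,0],0,0.2],
  [[0,0,0],0,0.2],
  [[0,0,0],0,0.2],
  [[0,0,0],0,0.2],
  [[0,0,0],0,0.2],
], newtons=40)

```text
t: 2.35
eef_pos: [0.5477, 0.3316, 0.0195]
tool_rot: [0.708, -0.006, 0.707, 0.007]
contact_force: [-1.5, -0.5, 7.2]
grip_width: 0.341
```

```bash
python3 - <<'E'
from h import *
cv2.imwrite("pics/g1.png",get_image("side")[250:480,150:450].repeat(2,0).repeat(2,1)); s=sense(); print(s)
E
```

```text
{'t': 2.4, 'joints': array([-0.74723931,  0.63963591,  0.13721082,  1.84030887, -0.13206456,
        0.66896627,  1.05643792]), 'qvel': array([-0.0006368 ,  0.0007984 , -0.00085572, -0.00047313,  0.00145133,
       -0.00058446, -0.00217541]), 'joint_torque': array([-1.61091378e-01, -9.75370216e+01,  6.65503129e+00, -3.08933902e+01,
        8.74720677e-02, -5.91462292e-01,  1.89877111e-01]), 'eef_pos': array([0.54770253, 0.33155275, 0.01951263]), 'tool_rot': array([ 0.7074841 , -0.00635366,  0.70666638,  0.00696475]), 'contact_force': array([-1.74928975, -1.05549556,  8.23515263]), 'wrist_torque': array([-0.40059776,  0.30422545, -0.18995698]), 'grip_width': 0.346168656985653}
```

View pics/g1.png

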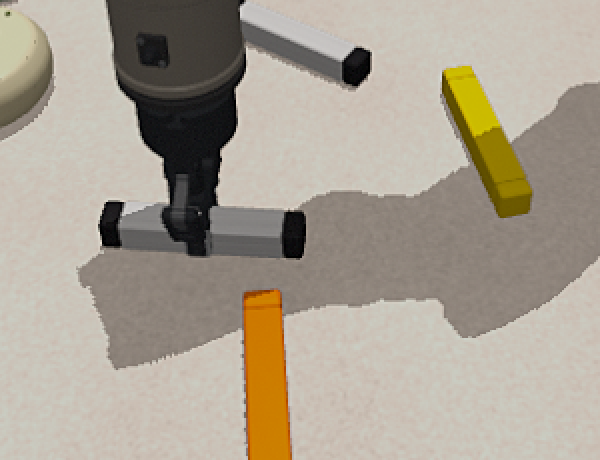

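The grip is on case A near its middle. The look-alikes are untouched. Now I lift it and feel the pull.

arm_command([
  [[0,0,25],0,0.2],
  [[0,0,60],0,0.2],
  [[0,0,100],0,0.2],
  [[0,0,140],0,0.2],
  [[0,0,160],0,0.2],
])

```text
t: 2.82
eef_pos: [0.5483, 0.3317, 0.1835]
tool_rot: [0.708, -0.006, 0.706, 0.008]
contact_force: [1.3, 0.5, -5.0]
grip_width: 0.344
```

arm_command([
  [[0,0,0],0,0.2],
  [[0,0,0],0,0.2],
  [[0,0,0],0,0.2],
])

```text
t: 3.07
eef_pos: [0.5464, 0.3309, 0.1772]
tool_rot: [0.707, -0.007, 0.708, 0.006]
contact_force: [-0.3, 0.2, -5.1]
grip_width: 0.345
```

```bash
python3 - <<'E'
from h import *
for i in range(3): get_image("side"); s=sense(); print(s['t'],s['eef_pos'],s['contact_force'].round(2),s['wrist_torque'].round(3),s['joint_torque'].round(3),s['grip_width'])
E
```

```text
3.1167 [0.54622597 0.33078668 0.17665996] [-0.25 -0.41 -4.11] [0.055 0.203 0.043] [ 5.3000e-02 -9.5897e+01  6.5530e+00 -4.4794e+01  1.1400e-01 -1.7900e-01
 -1.0000e-03] 0.3398803972117365
3.1667 [0.54627694 0.33077196 0.176506  ] [-0.61  0.72 -4.81] [-0.019  0.212 -0.03 ] [ 1.0000e-02 -9.5007e+01  6.4390e+00 -4.4264e+01  1.0500e-01 -1.7300e-01
  1.0000e-03] 0.33982445126438277
3.2167 [0.54641669 0.33080317 0.17658327] [-0.33 -0.13 -3.85] [0.025 0.143 0.019] [-9.0000e-03 -9.4331e+01  6.3700e+00 -4.3947e+01  1.0200e-01 -1.6600e-01
  1.0000e-03] 0.34391426825147725
```

The moment about world +y is about +0.19 N m with a 4.5 N weight, so A's heavy end is at world +x. It needs a turn of about −174°. I'll store it in the far lane, since that order keeps the near lane clear for B.

arm_command([
  [[0,-20,10],-0.12,0.2],
  [[-1,-42,20],-0.24,0.2],
  [[-1,-68,30],-0.36,0.2],
  [[-2,-94,38],-0.485,0.2],
  [[-3,-122,45],-0.608,0.2],
])

```text
t: 3.63
eef_pos: [0.5437, 0.2084, 0.2228]
tool_rot: [0.676, 0.207, 0.676, -0.207]
contact_force: [0.5, 0.7, -3.5]
grip_width: 0.342
```

arm_command([
  [[0,-24,0],-0.12,0.2],
  [[-1,-48,0],-0.24,0.2],
  [[-1,-73,0],-0.36,0.2],
  [[-2,-97,0],-0.485,0.2],
  [[-3,-122,0],-0.608,0.2],
])

```text
t: 4.05
eef_pos: [0.5406, 0.0861, 0.2225]
tool_rot: [0.583, 0.4, 0.583, -0.401]
contact_force: [0.2, 0.3, -3.5]
grip_width: 0.342
```

arm_command([
  [[0,-24,0],-0.12,0.2],
  [[-1,-48,0],-0.24,0.2],
  [[-1,-73,0],-0.36,0.2],
  [[-2,-97,0],-0.485,0.2],
  [[-3,-122,0],-0.608,0.2],
])

```text
t: 4.47
eef_pos: [0.5377, -0.0358, 0.2226]
tool_rot: [-0.436, -0.556, -0.437, 0.557]
contact_force: [0.3, -0.4, -4.4]
grip_width: 0.346
```

arm_command([
  [[0,-24,0],-0.12,0.2],
  [[-1,-48,0],-0.24,0.2],
  [[-1,-73,0],-0.36,0.2],
  [[-2,-97,0],-0.485,0.2],
  [[-2,-122,0],-0.608,0.2],
])

```text
t: 4.88
eef_pos: [0.5357, -0.1577, 0.2226]
tool_rot: [-0.25, -0.661, -0.25, 0.662]
contact_force: [0.9, 0.6, -4.4]
grip_width: 0.344
```

arm_command([
  [[0,-24,0],-0.12,0.2],
  [[-1,-48,0],-0.24,0.2],
  [[-1,-73,0],-0.36,0.2],
  [[-2,-97,0],-0.485,0.2],
  [[-2,-120,0],-0.609,0.2],
])

```text
t: 5.3
eef_pos: [0.5337, -0.2779, 0.2226]
tool_rot: [-0.04, -0.706, -0.04, 0.706]
contact_force: [0.5, 0.3, -4.2]
grip_width: 0.343
```

arm_command([
  [[0,0,0],0,0.2],
  [[0,0,0],0,0.2],
  [[0,0,0],0,0.2],
  [[0,0,0],0,0.2],
])

```text
t: 5.63
eef_pos: [0.5343, -0.2758, 0.2228]
tool_rot: [-0.043, -0.706, -0.043, 0.706]
contact_force: [0.2, -0.0, -4.7]
grip_width: 0.345
```

```bash
python3 - <<'E'
from h import *
I=get_image("top"); s=sense(); print(s['eef_pos'],s['tool_rot'],s['contact_force'].round(2),s['wrist_torque'].round(3),s['joints'].round(2),s['grip_width'])
J=get_image("side")
a=cv2.resize(I[130:290,360:520],(400,400),interpolation=cv2.INTER_CUBIC);b=cv2.resize(J[60:240,200:380],(400,400),interpolation=cv2.INTER_CUBIC)
cv2.imwrite("pics/p1.png",np.hstack([a,b]))
E
```

```text
[ 0.53434493 -0.2757671   0.22299785] [-0.04281422 -0.70569891 -0.04321897  0.70589526] [ 0.22 -0.59 -4.56] [ 0.005 -0.217  0.041] [-0.34  0.48  0.97  1.84 -0.45  1.06 -0.65] 0.3382745907004325
```

View pics/p1.png

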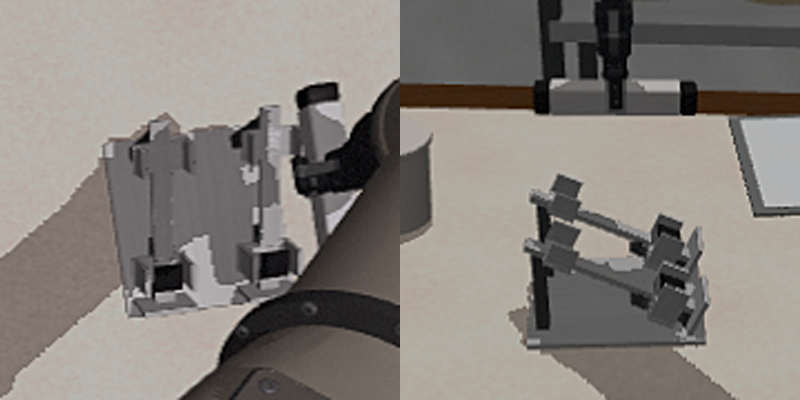

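The moment flipped with the turn (−0.22), so the heavy end is now downhill. The side view shows the case level, with the fingers at its middle. Lowering.

arm_command([
  [[0,-1,-20],0,0.2],
  [[0,-1,-45],0,0.2],
  [[0,-1,-70],0,0.2],
  [[0,-1,-82],0,0.2],
  [[0,-1,-85],0,0.2],
])

```text
t: 6.15
eef_pos: [0.5334, -0.2768, 0.1365]
tool_rot: [-0.042, -0.705, -0.043, 0.707]
contact_force: [-0.5, -0.4, -3.7]
grip_width: 0.346
```

arm_command([
  [[0,0,-3],0,0.2],
  [[0,0,-6],0,0.2],
  [[0,0,-9],0,0.2],
  [[0,0,-12],0,0.2],
  [[0,0,-15],0,0.2],
], newtons=20)

```text
t: 6.57
eef_pos: [0.5345, -0.2778, 0.1237]
tool_rot: [0.042, 0.706, 0.042, -0.705]
contact_force: [-1.6, 1.1, -1.6]
grip_width: 0.342
```

arm_command([
  [[0,0,-3],0,0.2],
  [[0,0,-6],0,0.2],
  [[0,0,-9],0,0.2],
  [[0,0,-12],0,0.2],
])

```text
t: 6.9
eef_pos: [0.5338, -0.2779, 0.111]
tool_rot: [-0.042, -0.706, -0.042, 0.706]
contact_force: [-4.1, 0.4, -1.4]
grip_width: 0.343
```

```bash
python3 - <<'E'
from h import *
J=get_image("side"); s=sense(); print(s['eef_pos'],s['tool_rot'],s['contact_force'].round(2),s['wrist_torque'].round(3),s['grip_width'])
I=get_image("top")
a=cv2.resize(I[130:290,360:520],(400,400),interpolation=cv2.INTER_CUBIC);b=cv2.resize(J[100:240,230:370],(400,400),interpolation=cv2.INTER_CUBIC)
cv2.imwrite("pics/p2.png",np.hstack([a,b]))
E
```

```text
[ 0.53384135 -0.27773099  0.11050539] [-0.04217828 -0.70564388 -0.04227055  0.70604597] [-2.95 -1.29 -2.95] [-0.279  0.21  -0.104] 0.33803760467867094
```

View pics/p2.png

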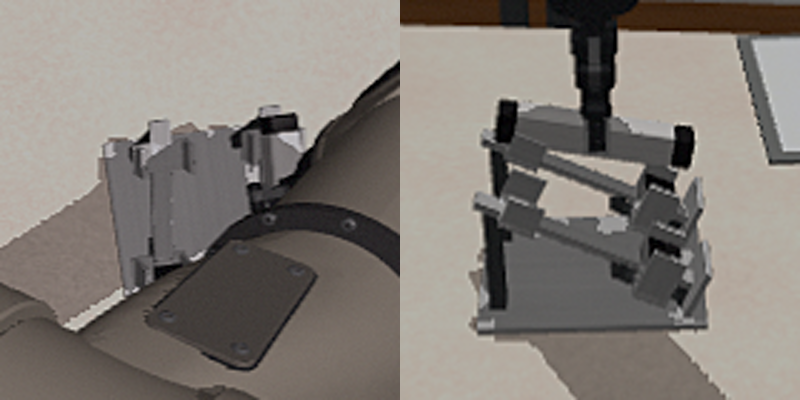

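The case is pivoting in the grip as its uphill end rides on the rail, and it sits between the cheeks. I'll keep lowering.

arm_command([
  [[0,0,-3],0,0.2],
  [[0,0,-6],0,0.2],
  [[0,0,-9],0,0.2],
  [[0,0,-12],0,0.2],
  [[0,0,-14],0,0.2],
])

```text
t: 7.42
eef_pos: [0.5344, -0.2777, 0.097]
tool_rot: [0.042, 0.706, 0.042, -0.706]
contact_force: [-1.8, -0.8, 2.5]
grip_width: 0.34
```

arm_command([
  [[0,0,-2],0,0.2],
  [[0,0,-4],0,0.2],
  [[0,0,-6],0,0.2],
  [[0,0,-6],0,0.2],
])

```text
t: 7.75
eef_pos: [0.5346, -0.2777, 0.0912]
tool_rot: [0.042, 0.706, 0.042, -0.706]
contact_force: [0.6, -0.6, 2.0]
grip_width: 0.342
```

```bash
python3 - <<'E'
from h import *
J=get_image("side"); s=sense(); print(s['eef_pos'],s['tool_rot'],s['contact_force'].round(2),s['wrist_torque'].round(3),s['grip_width'])
cv2.imwrite("pics/p3.png",cv2.resize(J[100:240,230:370],(420,420),interpolation=cv2.INTER_CUBIC))
E
```

```text
[ 0.53447538 -0.27770479  0.09129245] [ 0.04240312  0.70599254  0.04233618 -0.70567992] [ 1.11 -0.32  0.54] [-0.022 -0.432  0.057] 0.33896169489519795
```

View pics/p3.png

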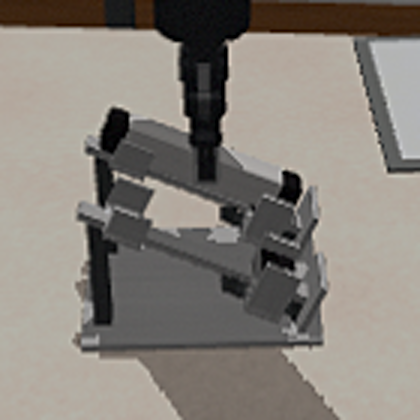

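arm_command([
  [[0,0,-1.5],0,0.2],
  [[0,0,-3],0,0.2],
  [[0,0,-3],0,0.2],
])

```text
t: 8.05
eef_pos: [0.5345, -0.2777, 0.089]
tool_rot: [0.042, 0.706, 0.043, -0.705]
contact_force: [-4.0, 4.9, 18.4]
grip_width: 0.338
```

arm_command([
  [[0,0,1],0,0.2],
  [[0,0,1],0,0.4],
  [[0,0,1],0,0.5],
  [[0,0,1],0,0.6],
  [[0,0,1],0,0.6],
])

```text
t: 8.47
eef_pos: [0.534, -0.2777, 0.0891]
tool_rot: [-0.042, -0.706, -0.042, 0.706]
contact_force: [0.4, 0.2, 0.2]
grip_width: 0.602
```

arm_command([
  [[0,0,5],0,0.65],
  [[0,0,20],0,0.65],
  [[0,0,50],0,0.65],
  [[0,0,90],0,0.65],
  [[0,0,130],0,0.65],
])

```text
t: 8.88
eef_pos: [0.5333, -0.278, 0.2216]
tool_rot: [-0.042, -0.705, -0.042, 0.706]
contact_force: [1.2, -1.3, 0.9]
grip_width: 0.646
```

```bash
python3 - <<'E'
from rack import *
J=get_image("side"); s=sense(); print(s['eef_pos'],s['contact_force'].round(2),s['grip_width'])
k=6; u0,v0=250,125
I=cv2.resize(J[v0:225,u0:350],None,fx=k,fy=k,interpolation=cv2.INTER_CUBIC)
f=frame(.53612,-.27703,3.26118)
for quad,col in(([[-85,15,15],[85,15,15],[85,15,-15],[-85,15,-15]],(0,255,0)),([[-85,-15,15],[85,-15,15],[85,15,15],[-85,15,15]],(0,0,255))):
    cv2.polylines(I,[np.int32((proj("side",w(f,quad))-[u0,v0]+.5)*k)],True,col,1)
cv2.imwrite("pics/p4.png",I)
E
```

```text
[ 0.53561944 -0.28038836  0.22907747] [ 5.14 -4.38  9.34] 0.650481793337396
```

View pics/p4.png

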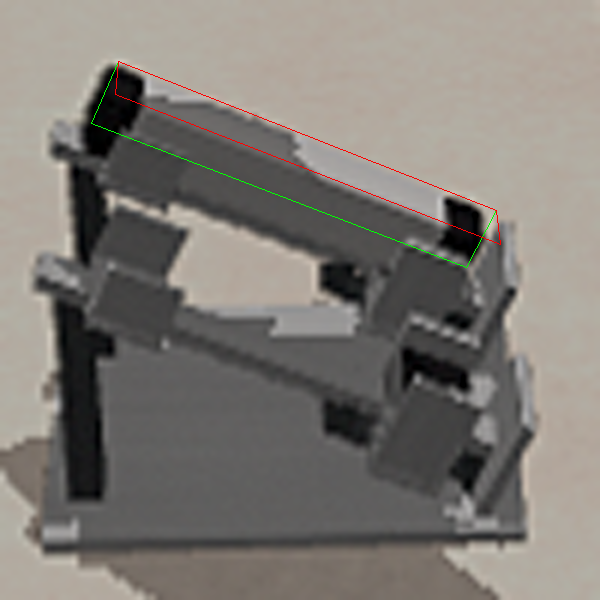

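Case A lies flat along the lane. I'll measure its centring along the lane numerically from the brightness profile along its top face.

```bash
cat > prof.py <<'E'
from rack import *
def prof(seat,ys=(-8,0,8),img=None):
    J=get_image("side") if img is None else img; g=cv2.cvtColor(J,cv2.COLOR_BGR2GRAY).astype(np.float32)
    f=frame(*seat,3.26118); xs=np.arange(-110,111,1.)
    for y in ys:
        P=proj("side",w(f,np.c_[xs,0*xs+y,0*xs+15])).astype(np.float32)
        v=cv2.remap(g,P[:,:1],P[:,1:],cv2.INTER_LINEAR).ravel(); d=v<75
        e=np.nonzero(np.diff(d.astype(int)))[0]; print(y,[int(xs[i])+.5 for i in e], v[::10].astype(int))
E
python3 -c "
from prof import *
prof((.53612,-.27703))"
```

```text
-8 [-91.5, -73.5, 60.5, 76.5] [172 172  22  19 105 104 106 105 105 105 101 167 165 166 166 167 165 110
  17 177 152 171 172]
0 [-90.5, -73.5, 60.5, 77.5] [172 172  62  12 174 125  99 102 102 102 109 164 163 163 163 163 162 119
  13 167 144 172 173]
8 [-87.5, -74.5, 62.5, 76.5] [172 172 157  53 170 167 149 109 113 110 133 162 162 163 162 162 161 159
  38 162 156 171 169]
```

```bash
python3 - <<'E'
from prof import *
g=cv2.cvtColor(cv2.imread("pics/side0.png"),cv2.COLOR_BGR2GRAY).astype(np.float32)
G=cv2.cvtColor(get_image("side"),cv2.COLOR_BGR2GRAY).astype(np.float32)
from scipy.signal import find_peaks
for nm,img,seat in(("far",g,(.53612,-.27703)),("near",g,(.523,-.1678)),("farNow",G,(.53612,-.27703)),("nearNow",G,(.523,-.1678))):
  f=frame(*seat,3.26118); xs=np.arange(-110,111,1.)
  for y,z in((-24,2),(-24,-3),(-24,-8),(21,4)):
    P=proj("side",w(f,np.c_[xs,0*xs+y,0*xs+z])).astype(np.float32)
    v=cv2.GaussianBlur(cv2.remap(g if 0 else img,P[:,:1],P[:,1:],cv2.INTER_LINEAR).reshape(1,-1),(5,1),1).ravel(); d=np.gradient(v)
    pk=find_peaks(abs(d),height=5)[0]; print(nm,y,z,[(int(xs[i]),int(d[i])) for i in pk])
E
```

```text
far -24 2 [(-98, -6), (-86, -11), (-78, -20), (-49, 28), (-5, -6), (-2, 5), (35, -25), (43, -9), (46, 8), (76, 16), (79, -7), (94, -10), (98, 34)]
far -24 -3 [(-104, -8), (-78, -21), (-49, 18), (38, -26), (48, -5), (76, 19), (84, -13), (94, -9), (98, 27)]
far -24 -8 [(-104, -12), (-94, 6), (-90, -6), (-87, 5), (-84, -6), (-78, -16), (-48, 23), (-43, -6), (-40, 5), (-37, -5), (-33, 5), (-30, -5), (-23, -6), (-19, 5), (-13, 5), (-9, -6), (-6, 5), (-3, -5), (1, 5), (5, -5), (8, 5), (22, 5), (26, -5), (29, 5), (32, -6), (35, 6), (40, -26), (44, 5), (48, -5), (78, 18), (88, -9), (94, -8), (98, 26)]
far 21 4 [(-78, -22), (-49, 25), (45, -22), (52, 7), (56, -6), (59, 5), (63, -6), (66, 6), (70, -7), (75, 28), (90, -13), (95, 9), (99, 6)]
near -24 2 [(-92, -14), (-85, 19), (-78, -25), (-49, 26), (-2, -7), (35, -20), (42, -10), (45, 13), (76, 16), (82, -5), (93, -6), (99, 20)]
near -24 -3 [(-105, -15), (-101, 6), (-78, -20), (-49, 19), (37, -27), (44, 5), (48, -5), (76, 18), (84, -10), (93, -10), (98, 25)]
near -24 -8 [(-104, -10), (-97, 7), (-91, 5), (-88, -6), (-78, -17), (-47, 13), (-42, -
[... 955 characters left out ...]
 6)]
nearNow -24 2 [(-93, -16), (-85, 10), (-78, -9), (-48, 22), (-44, -5), (-37, -6), (-29, -8), (-13, 9), (-9, -7), (35, -9), (42, -12), (45, 11), (76, 17), (82, -5), (93, -7), (99, 21)]
nearNow -24 -3 [(-105, -15), (-101, 5), (-93, -11), (-86, -5), (-78, -7), (-48, 5), (37, -10), (76, 19), (84, -10), (93, -10), (98, 26)]
nearNow -24 -8 [(-104, -10), (-97, 7), (-91, 6), (-87, -5), (-84, -9), (-77, -6), (77, 15), (86, -8), (93, -10), (98, 30)]
nearNow 21 4 [(-97, -28), (-82, 22), (-78, -16), (-48, 30), (7, -20), (17, -6), (21, 5), (27, 9), (31, -7), (44, 5), (48, -7), (52, 6), (55, -6), (58, 6), (62, -6), (65, 6), (69, -7), (72, 6), (75, -5), (79, 7), (87, 5), (93, 20), (96, -5), (101, 11)]
```

Referenced to the cheeks, case A sits about 5.5 mm uphill of centre. It is flat, but I'll regrip it and slide it 5 mm downhill along the rail.

arm_command([
  [[0,0,-30],0,0.65],
  [[0,0,-60],0,0.65],
  [[0,0,-95],0,0.65],
  [[0,0,-120],0,0.65],
  [[0,0,-129],0,0.65],
])

```text
t: 9.45
eef_pos: [0.5323, -0.2766, 0.087]
tool_rot: [-0.042, -0.704, -0.043, 0.707]
contact_force: [0.2, -0.4, 0.0]
grip_width: 0.651
```

arm_command([
  [[0,0,0],0,0.65],
  [[0,0,0],0,0.2],
  [[0,0,0],0,0.2],
  [[0,0,0],0,0.2],
  [[0,0,0],0,0.2],
], newtons=25)

```text
t: 9.87
eef_pos: [0.5348, -0.2782, 0.092]
tool_rot: [0.043, 0.707, 0.042, -0.705]
contact_force: [-2.0, -0.1, 10.3]
grip_width: 0.345
```

arm_command([
  [[-1.3,-0.2,-0.6],0,0.2],
  [[-2.6,-0.3,-1.2],0,0.2],
  [[-3.9,-0.4,-1.8],0,0.2],
  [[-5,-0.6,-2.3],0,0.2],
  [[-5,-0.6,-2.3],0,0.2],
])

```text
t: 10.28
eef_pos: [0.5304, -0.2789, 0.0899]
tool_rot: [0.043, 0.707, 0.042, -0.705]
contact_force: [-0.5, -0.4, 9.4]
grip_width: 0.347
```

```bash
python3 -c "
from prof import *
prof((.53612,-.27703)); s=sense(); print(s['eef_pos'],s['contact_force'],s['grip_width'])"
```

```text
-8 [-86.5, -67.5, -15.5, 8.5, 66.5, 84.5] [174 173 184  13  13 106 107 107 107 113  26  12  99 104 171 167 169 168
  11   9 153 173 173]
0 [-85.5, -68.5, -18.5, 7.5, 66.5, 82.5] [173 174 181  13  18 100 104 104 104  99  15  13 110  94 166 165 164 164
   4   3 147 174 174]
8 [-83.5, -69.5, -19.5, 8.5, 68.5, 81.5] [174 174 177  52  66 155 104 104  96  90  16  11 106 168 163 164 162 166
  38  44 158 173 170]
[ 0.53037551 -0.27892252  0.08992797] [-0.55889178 -0.1392388   9.50490926] 0.3455715991213921
```

Centred now (within about 1 mm of the cheeks). Release and go to case B.

arm_command([
  [[0,0,0],0,0.4],
  [[0,0,0],0,0.5],
  [[0,0,0],0,0.65],
  [[0,0,5],0,0.65],
  [[0,0,30],0,0.65],
])

```text
t: 10.75
eef_pos: [0.5277, -0.2773, 0.116]
tool_rot: [-0.042, -0.704, -0.043, 0.707]
contact_force: [-0.4, 0.8, -0.1]
grip_width: 0.649
```

arm_command([
  [[0,0,35],0,0.65],
  [[0,0,70],0,0.7],
  [[0,0,95],-0.1,1],
  [[0,25,110],-0.2,1],
  [[-2,62,110],-0.3,1],
])

```text
t: 11.17
eef_pos: [0.5277, -0.2195, 0.2318]
tool_rot: [-0.067, 0.706, -0.068, -0.702]
contact_force: [1.6, 1.3, -0.2]
grip_width: 1.0
```

arm_command([
  [[-3,40,0],-0.1,1],
  [[-6,80,0],-0.2,1],
  [[-9,120,0],-0.308,1],
  [[-12,160,0],-0.308,1],
  [[-15,200,0],-0.308,1],
])

```text
t: 11.58
eef_pos: [0.512, -0.0212, 0.2283]
tool_rot: [-0.172, 0.686, -0.172, -0.686]
contact_force: [1.3, 0.4, 0.5]
grip_width: 1.004
```

arm_command([
  [[-4,40,-20],0,1],
  [[-7,75,-50],0,1],
  [[-9,100,-85],0,1],
  [[-9,100,-115],0,1],
  [[-9,100,-125],0,1],
])

```text
t: 12.0
eef_pos: [0.5014, 0.0793, 0.0994]
tool_rot: [0.169, -0.685, 0.17, 0.688]
contact_force: [-2.6, -0.8, -1.0]
grip_width: 1.0
```

arm_command([
  [[0,0,0],0,1],
  [[0,0,0],0,1],
  [[0,0,0],0,1],
])

```text
t: 12.25
eef_pos: [0.5048, 0.0758, 0.1049]
tool_rot: [-0.172, 0.687, -0.171, -0.685]
contact_force: [-0.4, 0.3, 0.0]
grip_width: 0.999
```

```bash
python3 -c "
from prof import *
prof((.53612,-.27703)); s=sense(); print(s['eef_pos'],s['tool_rot'],s['contact_force'],s['joints'].round(2))"
```

```text
-8 [-101.5, 29.5, 66.5, 83.5] [181  47  52  53  53  54  55  55  53  53  68  56  47  22  89 174 174 175
  14  10 160 180 180]
0 [-101.5, -1.5, -0.5, 33.5, 66.5, 81.5] [183  36  51  53  54  53  54  54  54  54  53  74  54  16  16 173 171 171
   8   4 152 180 180]
8 [-103.5, 36.5, 68.5, 81.5] [180  13  52  52  53  54  55  53  53  54  53  57  55  47  21 181 169 172
  40  48 165 179 177]
[0.50477247 0.07617795 0.10485686] [-0.17203861  0.68672656 -0.17101656 -0.68524644] [0.27825525 0.51692637 1.39726692] [-1.09  0.59  1.07  2.14 -0.73  0.83 -1.62]
```

arm_command([
  [[-2,7,-15],0,1],
  [[-2,7,-40],0,1],
  [[-2,7,-60],0,1],
  [[-2,7,-60],0,1],
])

```text
t: 12.63
eef_pos: [0.5012, 0.0838, 0.042]
tool_rot: [0.171, -0.686, 0.171, 0.687]
contact_force: [-1.0, -0.5, 0.1]
grip_width: 0.998
```

```bash
python3 - <<'E'
from h import *
J=get_image("side"); s=sense(); print(s['eef_pos'],s['tool_rot'],s['contact_force'].round(2))
cv2.imwrite("pics/b1.png",cv2.resize(J[200:340,220:400],None,fx=3,fy=3,interpolation=cv2.INTER_CUBIC))
E
```

```text
[0.50168519 0.08349366 0.04338964] [ 0.17121641 -0.68588135  0.17135433  0.68621382] [1.21 0.33 0.94]
```

View pics/b1.png

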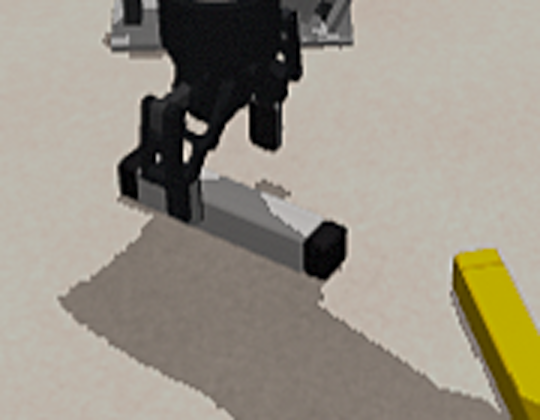

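The fingers straddle case B. Descend, grip, lift and feel.

arm_command([
  [[1,0,-12],0,1],
  [[1,0,-23],0,1],
  [[1,0,-23],0,0.2],
  [[1,0,-23],0,0.2],
  [[1,0,-23],0,0.2],
], newtons=40)

```text
t: 13.1
eef_pos: [0.5034, 0.0841, 0.0215]
tool_rot: [-0.171, 0.687, -0.171, -0.686]
contact_force: [-0.2, -0.4, 0.4]
grip_width: 0.609
```

arm_command([
  [[0,0,0],0,0.2],
  [[0,0,0],0,0.2],
  [[0,0,0],0,0.2],
])

```text
t: 13.35
eef_pos: [0.503, 0.0841, 0.021]
tool_rot: [-0.172, 0.686, -0.171, -0.686]
contact_force: [-4.6, -0.2, 17.6]
grip_width: 0.344
```

arm_command([
  [[0,0,25],0,0.2],
  [[0,0,60],0,0.2],
  [[0,0,100],0,0.2],
  [[0,0,140],0,0.2],
  [[0,0,170],0,0.2],
])

```text
t: 13.77
eef_pos: [0.5025, 0.0835, 0.1927]
tool_rot: [-0.172, 0.686, -0.171, -0.686]
contact_force: [2.0, 1.1, -3.4]
grip_width: 0.343
```

arm_command([
  [[0,0,30],0,0.2],
  [[0,0,30],0,0.2],
  [[0,0,30],0,0.2],
  [[0,0,30],0,0.2],
])

```text
t: 14.1
eef_pos: [0.5019, 0.0845, 0.2194]
tool_rot: [0.171, -0.686, 0.171, 0.687]
contact_force: [0.0, 0.1, -4.2]
grip_width: 0.343
```

```bash
python3 - <<'E'
from h import *
for i in range(4): get_image("side"); s=sense(); print(s['t'],s['eef_pos'],s['contact_force'].round(2),s['wrist_torque'].round(3),s['joints'].round(2),s['grip_width'])
E
```

```text
14.15 [0.50181338 0.08430429 0.21908205] [ 0.18 -0.72 -4.64] [0.141 0.194 0.01 ] [-1.3   0.46  1.31  2.04 -0.52  1.04 -1.79] 0.3421399612365335
14.2 [0.50184796 0.08409573 0.21899908] [-1.18 -0.31 -4.1 ] [0.109 0.153 0.047] [-1.3   0.46  1.31  2.04 -0.52  1.04 -1.79] 0.3406109027608307
14.25 [0.50197017 0.08398272 0.21904688] [ 0.13  0.04 -3.65] [ 0.077  0.211 -0.009] [-1.3   0.46  1.31  2.04 -0.52  1.04 -1.79] 0.3428370992005946
14.3 [0.50211138 0.08386804 0.21916472] [-0.51  0.27 -5.01] [0.097 0.165 0.001] [-1.3   0.46  1.31  2.04 -0.52  1.04 -1.79] 0.3430211729118134
```

The moment is (0.11, 0.18), so B's heavy end is at the −28° (far) end. It needs a turn of +215° (the −145° turn is out of wrist range).

arm_command([
  [[1,-12,2],0.12,0.2],
  [[2,-25,4],0.24,0.2],
  [[3,-37,5],0.36,0.2],
  [[3,-50,5],0.48,0.2],
  [[3,-50,5],0.6,0.2],
])

```text
t: 14.72
eef_pos: [0.5052, 0.0314, 0.2247]
tool_rot: [-0.041, -0.706, -0.04, 0.706]
contact_force: [0.5, -0.8, -4.5]
grip_width: 0.342
```

arm_command([
  [[1,-10,0],0.12,0.2],
  [[1,-20,0],0.24,0.2],
  [[2,-30,0],0.36,0.2],
  [[2,-40,0],0.48,0.2],
  [[3,-50,0],0.6,0.2],
])

```text
t: 15.13
eef_pos: [0.5082, -0.0167, 0.2244]
tool_rot: [-0.248, -0.662, -0.248, 0.663]
contact_force: [0.3, -0.1, -4.1]
grip_width: 0.345
```

arm_command([
  [[1,-10,0],0.12,0.2],
  [[1,-20,0],0.24,0.2],
  [[2,-30,0],0.36,0.2],
  [[2,-40,0],0.48,0.2],
  [[3,-50,0],0.6,0.2],
])

```text
t: 15.55
eef_pos: [0.5111, -0.0668, 0.2243]
tool_rot: [-0.433, -0.559, -0.433, 0.56]
contact_force: [0.1, 0.2, -4.5]
grip_width: 0.342
```

arm_command([
  [[1,-10,0],0.12,0.2],
  [[1,-20,0],0.24,0.2],
  [[2,-30,0],0.36,0.2],
  [[2,-40,0],0.48,0.2],
  [[3,-50,0],0.6,0.2],
])

```text
t: 15.97
eef_pos: [0.5142, -0.1167, 0.2243]
tool_rot: [0.578, 0.406, 0.579, -0.407]
contact_force: [-0.2, 0.3, -4.6]
grip_width: 0.341
```

arm_command([
  [[1,-10,0],0.12,0.2],
  [[1,-20,0],0.24,0.2],
  [[2,-30,0],0.36,0.2],
  [[2,-40,0],0.48,0.2],
  [[3,-52,0],0.6,0.2],
])

```text
t: 16.38
eef_pos: [0.5172, -0.1684, 0.2242]
tool_rot: [0.672, 0.217, 0.673, -0.217]
contact_force: [0.5, -0.2, -4.2]
grip_width: 0.345
```

arm_command([
  [[0,0,0],0.12,0.2],
  [[0,0,0],0.24,0.2],
  [[0,0,0],0.36,0.2],
  [[0,0,0],0.48,0.2],
  [[0,0,0],0.6,0.2],
])

```text
t: 16.8
eef_pos: [0.5172, -0.1682, 0.2242]
tool_rot: [0.707, 0.009, 0.708, -0.009]
contact_force: [0.3, -0.8, -4.3]
grip_width: 0.345
```

arm_command([
  [[0,0,0],0.1,0.2],
  [[0,0,0],0.15,0.2],
  [[0,0,0],0.15,0.2],
  [[0,0,0],0.15,0.2],
])

```text
t: 17.13
eef_pos: [0.5173, -0.1682, 0.2244]
tool_rot: [0.706, -0.041, 0.706, 0.042]
contact_force: [0.4, -0.2, -3.8]
grip_width: 0.342
```

```bash
python3 - <<'E'
from h import *
for i in range(2): get_image("side"); s=sense(); q=s['tool_rot']; print(s['t'],s['eef_pos'],np.degrees(2*np.arctan2(q[3],q[0])),s['contact_force'].round(2),s['wrist_torque'].round(3),s['joints'].round(2),s['grip_width'])
E
```

```text
17.1833 [ 0.51737892 -0.16812086  0.2245256 ] 6.720082594339003 [-0.31 -0.55 -4.13] [ 0.048 -0.16   0.054] [-0.22  0.25  0.49  1.94 -0.14  0.98  2.03] 0.3388858132815085
17.2333 [ 0.51748182 -0.16799805  0.2246398 ] 6.7454123622730595 [ 0.38 -0.03 -3.92] [ 0.023 -0.213  0.012] [-0.22  0.25  0.49  1.94 -0.14  0.98  2.03] 0.3447308466725913
```

B's heavy end is now downhill (moment −0.19). Lowering with the same sequence that worked for A.

arm_command([
  [[0,0,-20],0,0.2],
  [[0,0,-45],0,0.2],
  [[0,0,-70],0,0.2],
  [[0,0,-83],0,0.2],
  [[0,0,-86],0,0.2],
])

```text
t: 17.65
eef_pos: [0.5164, -0.1675, 0.1366]
tool_rot: [0.705, -0.042, 0.707, 0.042]
contact_force: [-0.9, -0.1, -3.9]
grip_width: 0.342
```

arm_command([
  [[0,0,-3],0,0.2],
  [[0,0,-6],0,0.2],
  [[0,0,-9],0,0.2],
  [[0,0,-12],0,0.2],
  [[0,0,-15],0,0.2],
], newtons=20)

```text
t: 18.07
eef_pos: [0.518, -0.1679, 0.1243]
tool_rot: [0.706, -0.042, 0.705, 0.042]
contact_force: [0.8, 0.1, -3.8]
grip_width: 0.341
```

arm_command([
  [[0,0,-3],0,0.2],
  [[0,0,-6],0,0.2],
  [[0,0,-9],0,0.2],
  [[0,0,-12],0,0.2],
])

```text
t: 18.4
eef_pos: [0.5173, -0.1679, 0.1117]
tool_rot: [0.706, -0.042, 0.706, 0.042]
contact_force: [-4.3, -0.5, -1.8]
grip_width: 0.339
```

```bash
python3 - <<'E'
from h import *
J=get_image("side"); s=sense(); print(s['eef_pos'],s['tool_rot'],s['contact_force'].round(2),s['wrist_torque'].round(3),s['grip_width'])
cv2.imwrite("pics/b2.png",cv2.resize(J[100:240,230:370],(560,560),interpolation=cv2.INTER_CUBIC))
E
```

```text
[ 0.51722661 -0.16786681  0.11120023] [ 0.7055383  -0.04235597  0.70613273  0.04240568] [-1.05 -0.2  -3.45] [-0.093  0.034 -0.014] 0.33996940117246083
```

View pics/b2.png

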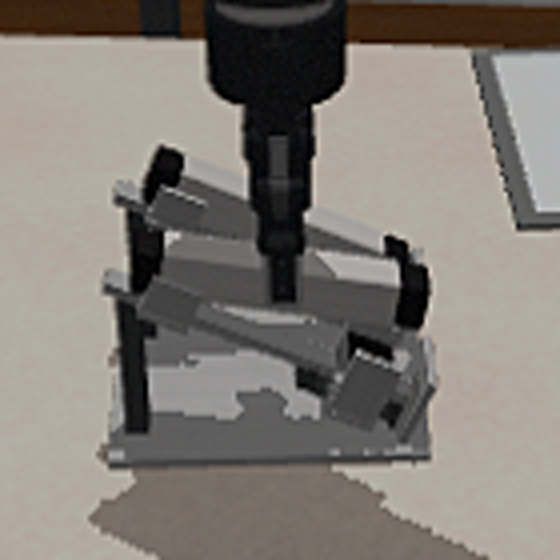

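arm_command([
  [[0,0,-3],0,0.2],
  [[0,0,-6],0,0.2],
  [[0,0,-9],0,0.2],
  [[0,0,-12],0,0.2],
  [[0,0,-14],0,0.2],
])

```text
t: 18.87
eef_pos: [0.5177, -0.1679, 0.0976]
tool_rot: [0.706, -0.042, 0.706, 0.042]
contact_force: [-4.7, 0.0, 0.8]
grip_width: 0.339
```

arm_command([
  [[0,0,-2],0,0.2],
  [[0,0,-4],0,0.2],
  [[0,0,-6],0,0.2],
  [[0,0,-6],0,0.2],
])

```text
t: 19.2
eef_pos: [0.518, -0.1679, 0.0919]
tool_rot: [0.706, -0.043, 0.706, 0.042]
contact_force: [-1.4, -0.8, 1.0]
grip_width: 0.34
```

```bash
python3 -c "
from prof import *
prof((.523,-.1678)); s=sense(); print(s['eef_pos'],s['contact_force'],s['grip_width'])"
```

```text
-8 [-97.5, -71.5, -17.5, 6.5, 65.5, 83.5] [172 151  16  19 112 105 106 106 106 103  14   9 104 106 162 161 154 158
  14  13 142 169 171]
0 [-98.5, -72.5, -20.5, 7.5, 65.5, 81.5] [172 122  19  16 174 105 105 106 105  67  13  10 101  96 165 163 164 165
  16  27 140 170 171]
8 [-98.5, -79.5, -78.5, -73.5, -20.5, 7.5, 65.5, 81.5] [171 110  22  61 171 106 101 105 100  64  22  11 109 150 166 167 165 169
  11   5 149 172 172]
[ 0.51796433 -0.16789803  0.0919932 ] [-0.12399898 -1.07254643 -0.18793796] 0.34296033619265603
```

arm_command([
  [[0,0,-1.5],0,0.2],
  [[0,0,-3.5],0,0.2],
  [[0,0,-3.5],0,0.2],
])

```text
t: 19.5
eef_pos: [0.5183, -0.1679, 0.0892]
tool_rot: [0.706, -0.042, 0.705, 0.042]
contact_force: [-3.3, 0.5, 13.3]
grip_width: 0.34
```

```bash
python3 -c "
from prof import *
prof((.523,-.1678)); s=sense(); print(s['eef_pos'],s['contact_force'],s['grip_width'])"
```

```text
-8 [-97.5, -70.5, -20.5, 6.5, 63.5, 80.5] [171 152  13  17  93 104 105 104 105  74  13   9 104  99 165 163 163 174
  16  42 142 168 171]
0 [-98.5, -71.5, -20.5, 7.5, 63.5, 80.5] [172 122  23  17 121 104 104 104 103  62  16  10 105 125 163 164 163 176
  17  37 139 170 170]
8 [-98.5, -79.5, -78.5, -75.5, -19.5, 9.5, 63.5, 80.5] [171 110  23  61 146 122 110 118 108  78  24  14 117 149 165 150 150 146
  28  64 149 172 173]
[ 0.51825731 -0.1679127   0.08914475] [-2.301073    0.68877733 14.01607543] 0.34123435033088395
```

B is flat and pressed home (13 N), about 3 mm uphill of centre. Slide it 3 mm down the lane, then release and retreat.

arm_command([
  [[0,0,1],0,0.2],
  [[-1,-0.1,0.5],0,0.2],
  [[-2,-0.2,0.1],0,0.2],
  [[-3,-0.3,-0.4],0,0.2],
  [[-3,-0.3,-0.4],0,0.2],
], newtons=25)

```text
t: 19.97
eef_pos: [0.5142, -0.1681, 0.0878]
tool_rot: [0.706, -0.042, 0.706, 0.042]
contact_force: [-0.1, -0.6, -2.1]
grip_width: 0.343
```

arm_command([
  [[0,0,0],0,0.35],
  [[0,0,0],0,0.45],
  [[0,0,0],0,0.55],
  [[0,0,0],0,0.6],
  [[0,0,5],0,0.6],
])

```text
t: 20.38
eef_pos: [0.5144, -0.168, 0.0927]
tool_rot: [0.706, -0.042, 0.706, 0.043]
contact_force: [0.0, -0.1, 0.6]
grip_width: 0.602
```

arm_command([
  [[0,0,20],0,0.6],
  [[0,0,50],0,0.6],
  [[0,0,85],0,0.6],
  [[0,0,120],0,0.6],
  [[0,0,150],0,0.6],
])

```text
t: 20.8
eef_pos: [0.5146, -0.1685, 0.2458]
tool_rot: [0.706, -0.042, 0.705, 0.042]
contact_force: [0.3, -0.3, 0.5]
grip_width: 0.604
```

arm_command([
  [[0,40,0],0,0.6],
  [[0,80,0],0,0.6],
  [[0,120,0],0,0.6],
  [[0,160,0],0,0.6],
  [[0,200,0],0,0.6],
])

```text
t: 21.22
eef_pos: [0.5143, 0.0336, 0.2439]
tool_rot: [0.706, -0.042, 0.705, 0.042]
contact_force: [0.9, 1.0, 0.8]
grip_width: 0.599
```

arm_command([
  [[0,40,0],0,0.6],
  [[0,80,0],0,0.6],
  [[0,120,0],0,0.6],
  [[0,120,0],0,0.6],
  [[0,120,0],0,0.6],
])

```text
t: 21.63
eef_pos: [0.5143, 0.1542, 0.2433]
tool_rot: [0.706, -0.044, 0.706, 0.044]
contact_force: [-0.5, -0.7, -0.3]
grip_width: 0.599
```

```bash
python3 - <<'E'
from prof import *
J=get_image("side"); I=get_image("top"); s=sense(); print(s['t'],s['eef_pos'],s['contact_force'].round(1),s['grip_width'])
prof((.53612,-.27703),img=J); prof((.523,-.1678),img=J)
k=4
for y,seat in((0,(.53612,-.27703)),(0,(.523,-.1678))):
  f=frame(*seat,3.26118)
  for n,M,o in(("side",J,(250,125)),("top",I,(395,165))): pass
a=cv2.resize(I[165:265,395:495],None,fx=k,fy=k,interpolation=cv2.INTER_CUBIC); b=cv2.resize(J[130:230,250:350],None,fx=k,fy=k,interpolation=cv2.INTER_CUBIC)
cv2.imwrite("pics/fin.png",np.hstack([a,b]))
E
```

```text
21.7333 [0.51467329 0.1512625  0.2433372 ] [ 0.5 -0.2  0.4] 0.5984048685681741
-8 [-36.5, 66.5, 84.5] [ 17  59  17  14  14  16  20  22 170 168 168 169 169 168 169 169 169 169
  12   7 155 174 175]
0 [-35.5, 66.5, 82.5] [ 11  10  13  17  14  15  14  20 167 165 165 165 165 165 165 167 165 166
   6   4 147 175 174]
8 [-36.5, 68.5, 81.5] [ 13  12  13  17  13  14  15   8 166 165 165 166 166 165 163 165 164 167
  38  46 159 174 171]
-8 [-97.5, -36.5, 68.5, 85.5] [173 153  20  27  49  27  14   8 167 166 166 165 166 165 165 165 165 165
  34  17 146 172 173]
0 [-98.5, -37.5, 68.5, 85.5] [175 124  19  22  61  41  16   7 167 164 165 166 166 166 166 166 166 167
  25  10 145 173 173]
8 [-98.5, -37.5, 70.5, 81.5] [173 112  20  10  52  44  21   5 170 166 165 163 167 149 148 154 147 142
  86  45 155 175 174]
```

View pics/fin.png

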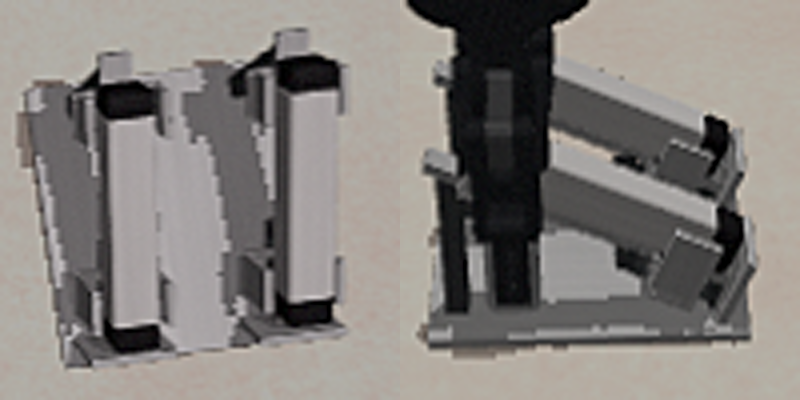

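Both cases lie parallel and flat between the cheeks, about 0 mm (A) and 2 mm (B) from centre, and the gripper is clear. Handing in.

```bash
python3 -c "
from workcell import *
print(hand_in())"
```

```text
the job is handed in; nothing more can be done
None
```

Both cases are stored in the rack, one to a lane, each with its heavy end downhill, and I handed the job in at about 22 s of the 64 s allowed.

- **Heavy ends:** I lifted each case by its middle and read the wrist moment, about 0.2 N m for both. Both had the heavy end on the far side. After I turned them (A by −174°, B by +215°), the moment reversed as it should.
- **Placing:** I lowered each case onto the rail at 20 N, so that it pivoted in the grip to match the slope. After they seated, A sat about 5.5 mm and B about 3 mm uphill of centre, so I regripped A and slid both down the lane before letting go.
- **Last checks:** In the final images both cases lie flat between the cheeks. Along the lane, A is within about 1 mm of centre and B about 2 mm downhill of it. The gripper was well clear, and the contact force read near zero.
- **Limits of the checks:** In the final side picture the arm hid the uphill ends, so the centring comes from the downhill cap edges only. The seat heading comes from my own fit, which agreed with the cheeks to about 1 mm. No check disagreed beyond that.

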